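# Snug up the tapered plug, then turn the air on

## Robot

A 6-joint arm with a two-finger parallel gripper is mounted at the origin on the work surface. World frame = base frame: x ahead of the robot, y to its left, z up, the work surface at z = 0. Lengths are in mm, angles in rad, forces in N, time in s.
With the tool pointing down it reaches from about 400 to 825 mm from the base axis. Payload 7 kg.
Tool frame: the origin (TCP) lies at the very end of the fingers, on their centre line; the grasp point (between the pads) lies 19 mm behind it; z points along the fingers, y is the direction in which the jaws open and shut (so a half turn about z gives the same grasp; the last joint's range is limited). The gripper opens to 88 mm and grips with 3 to 60 N. Pads are 19 mm wide; open, the fingers measure 130 mm over their backs; the gripper's body (78 mm by 193 mm) begins 47 mm behind the grasp point.
Start: joints at [-1.014, 0.359, 0.012, 0, -1.224, -0.288], TCP at [179.237, -650.745, 226.561] pointing down, gripper open.
Joint ranges: [-3.07, 3.07], [-1.43, 2.12], [-1.02, 1.25], [-3.03, 1.67], [-3.05, -0], [-3.03, 3.03]. Speed limits (rad/s): [2.39, 2.39, 3.01, 3.14, 3.14, 3.14].

## Interface

Orientations are given as a unit quaternion [x, y, z, w].
In Python, from plant import bot gives the robot as it stands. Calls block until the motion is done:
- bot.move_ptp(position, orientation): joint-space move of the TCP to a pose.
- bot.line_to(position, velocity=150, ori=None): straight line of the TCP; ori=None keeps the orientation; velocity is the mean speed in mm/s.
- bot.move_joints(angles): joint-space move.
- bot.move_gripper(opening, force=None): finger opening in mm; force is the grip in N (None keeps the last); returns when the fingers have stopped.
- bot.pause(seconds).
- bot.solve_ik(position, orientation): joint angles nearest the present ones, or None.
- bot.read_state(): the state.
- bot.camera(name): name is "scene" or "side" or "wrist"; returns the picture (400x640x3 uint8, red, green, blue); there is no depth.
- bot.get_calibration(name): a dict with "fx", "fy", "cx", "cy" (pixels), "view" (4x4, takes a point from world to camera coordinates); the wrist camera has in their place "T_tool_cam" (4x4, takes a point from camera to tool coordinates, whose origin is the TCP and whose axes are the flange's). Camera axes: x right, y up, looking along -z (the intrinsics and any distortion apply to the point x, -y, -z); pixel columns grow to the right and rows downward; lengths in mm; the calibration is good to about 2 mm. The wrist camera is an equidistant fisheye: a pixel r from the principal point sees the ray r / f radians off the axis. A picture is of the moment at which its call begins: read the wrist's pose just before it. get_calibration takes no time and is no camera call.
A pose or a line that the arm cannot do raises bot.Unreachable and nothing moves.
- bot.close_job(): hands the job in, once; it reports no verdict.
The state is a dict: "t": time; "joint_pos": joint angles; "qvel": joint speeds; "tau": joint torques, N m; "tcp_pos": TCP position; "eef_rot": TCP orientation; "contact_force": force on the tool from outside, world axes, zero at the start; "moment": the same for the moment, N m; "width": finger opening in mm.
Only numpy, scipy, OpenCV 4.12 (cv2) and the standard library are available. Lean on these libraries where they do the work, as an engineer would, in place of code of your own. Each camera call takes 0.05 s, during which the arm holds its last target.

## Task

The orange-handled tapered plug in the bench's air manifold is only started in its thread: turn it clockwise until it goes firmly snug, but stop there and do not crank it further, or the thread is ruined. Only once it is snug, swing the blue-tipped air lever fully over, away from the robot, to turn the air on. Leave everything else on the bench where it is.

Things in the scene. Friction and masses are not known exactly. Their poses are not given: they have to be found in the camera images.
- plug_bar (a point): Middle of the orange cross-bar on top of the brass tapered plug, on its axis; bar 120 mm long, 12 mm thick, 16 mm high (8 below to 8 above). Own x along the bar, y through its thickness, z up. Stem below 18 mm thick; 35 mm collar's top 36 mm below. Screws in clockwise from above, sinking 6 mm a turn. The bar is sprung on the plug (gives 1 rad per 3 N m, springs back when let go).
- plug: The same plug without its bar; origin on its axis 46 mm below the bar. Started in its thread it turns at 0.04 N m; after an unknown 0.6 to 3.2 rad the taper bites and torque climbs about 0.45 N m per rad (some 1.4 times more while moving than held still). Snug: held still, 5 to 10 N at 48 mm from the axis (0.25 to 0.5 N m; aim 7 N); ruined above 0.6 N m. No end stop; stays where left.
- seat: The tapered bore deep inside the steel port that the plug bites into, hidden under the plug; nothing to be handled. Origin on the plug's axis. Its height is not known well enough to tell when the plug bites.
- manifold: Fixed aluminium air manifold, 70 x 270 x 45 mm; origin under its centre, own y along its length towards the air lever, own x across it, away from the robot. Three stations on top, 85 mm apart, order varies: the orange-handled plug, a low brass hexagon plug (top 73 mm above the bench), a black elbow fitting (top 83 mm). Leave the latter two alone.
- air_lever (a joint): Air lever angle, rad: 0 = shut, leaning 0.5 rad to the manifold's -x (towards the robot); 1.0 = fully open, leaning 0.5 rad to +x. It turns about an axle along the manifold's own y, moves with under 2 N at its tip, has stops at both ends and stays where it is left.
- air_lever_tip (a point): Centre of the blue ball, 26 mm across, at the end of the 10 mm steel lever rod, 80 mm from the axle. The axle is 22 mm above the bench, 195 mm from the manifold's origin along its own y; its grey block is 70 x 50 x 25 mm, the axle boss reaches 35 mm.
- spare_plug: Loose brass spare plug, 27 mm across and 24 mm high, origin under its centre; a bystander.
- tweezers: Loose steel tweezers, 145 mm long and 5 mm high, origin under the middle of the arms; a bystander.
- parts_bin: Loose yellow parts bin, 110 x 90 x 50 mm, origin under its centre; a bystander.
- board: Loose green circuit board, 90 x 65 mm, lying on a pink foam pad, origin under its centre; a bystander.
- screwdriver: Loose screwdriver with a blue handle, lying on the bench; a bystander.
- marker: Loose black marker with a red cap, 130 mm long, lying on the bench, origin under its middle; a bystander.

How it is judged (in metres and radians):
On the way, in this order (a step that is already met when the one before it is completed fails the run):
1. the plug is wedged snug in its port (contact force between plug and seat above 15 N), for 0.2 s.
2. the air lever is swung fully over (value of joint air_lever above 0.85 rad), for 0.2 s.
At the end, for the whole second after the job is handed in: The plug stays wedged in its port with 15 to 50 N of thrust (reached with about 0.2 to 0.55 N m of tightening torque), at rest, and the air lever stands within 0.15 rad of fully open (contact force between plug and seat between 15 and 50 N and value of joint air_lever above 0.85 rad and linear speed of plug below 0.02 m/s); the robot touches nothing.
It fails at once if the plug is over-tightened (more than 50 N of thrust, about 0.6 N m) (contact force between plug and seat above 50 N).
It fails at once if the air lever is moved by more than 0.3 rad while the plug is not snug (value of joint air_lever above 0.3 rad and contact force between plug and seat below 15 N).
It fails at once if a loose thing on the bench is pushed more than 30 mm (distance of any of spare_plug, tweezers, parts_bin, board, screwdriver, marker from where it was at the start of the episode above 0.03 m).
It also fails if it takes over 69 s, if anything falls off the work surface, if the arm or the gripper's body presses on something with over 40 N, if the wrist force passes 120 N, or if a joint passes its speed limit or range.

## Working session

There is one attempt and no reset: what is moved stays moved. The work goes in short steps, each a Python script; the robot and the scene stay as the last script left them, time stands still between calls to the robot, and variables do not carry over. Pictures are saved under pics/ and viewed, and the job is handed in when it is done.

```bash
ls; mkdir -p pics; python3 - <<'E'
from plant import bot
import cv2, json
s=bot.read_state(); print(s)
for n in ["scene","side","wrist"]:
    im=bot.camera(n); cv2.imwrite(f"pics/{n}0.png",im[:,:,::-1]); print(n,bot.get_calibration(n))
E
```

```text
pics
{'t': 0.0, 'joint_pos': array([-1.01390970e+00,  3.59370312e-01,  1.10509676e-02, -3.48937580e-04,
       -1.22408396e+00, -2.88082833e-01]), 'qvel': array([ 7.97678346e-04, -9.30951178e-04,  3.27114865e-05,  1.03010659e-04,
        1.89118457e-03,  9.97628605e-04]), 'tau': array([-5.86418191e-04, -5.82717741e+01,  2.93056029e+01,  6.99729234e+00,
        6.87827225e-03, -1.08739914e-04]), 'tcp_pos': array([ 179.09755125, -650.29878052,  225.63018205]), 'eef_rot': array([-1.33938698e-01,  9.90989280e-01,  8.00101315e-04, -1.79837141e-04]), 'contact_force': array([0.05827819, 0.47827926, 0.13356305]), 'moment': array([-0.01865504,  0.00721107, -0.03303372]), 'width': 87.73643106505439}
scene {'fx': 431.5999032019376, 'fy': 431.5999032019376, 'cx': 329.1235632606214, 'cy': 198.42691718476667, 'view': array([[ 2.90434417e-01,  9.56831318e-01,  1.10308000e-02,
        -2.00789523e+02],
       [-7.51214003e-01,  2.20850923e-01,  6.22014783e-01,
         3.65823935e+02],
       [ 5.92727063e-01, -1.88940992e-01,  7.82927794e-01,
        -1.52886991e+03],
       [ 0.00000000e+00,  0.00
[... 282 characters left out ...]
1, -4.67357073e-01,  8.12992640e-01,
        -2.71495708e+02],
       [-5.17071634e-01,  6.27814932e-01,  5.81794927e-01,
        -7.27923164e+02],
       [ 0.00000000e+00,  0.00000000e+00,  0.00000000e+00,
         1.00000000e+00]])}
wrist {'fx': 309.70691628693146, 'fy': 309.70691628693146, 'cx': 319.1136909982888, 'cy': 197.65780616406997, 'T_tool_cam': array([[ 5.17496968e-04,  9.53697210e-01,  3.00767955e-01,
         8.06057578e+01],
       [ 9.99999866e-01, -4.91676770e-04, -1.61540263e-04,
         1.42769389e+00],
       [-6.17988172e-06,  3.00767999e-01, -9.53697337e-01,
        -1.57742876e+02],
       [ 0.00000000e+00,  0.00000000e+00,  0.00000000e+00,
         1.00000000e+00]])}
```

View pics/scene0.png

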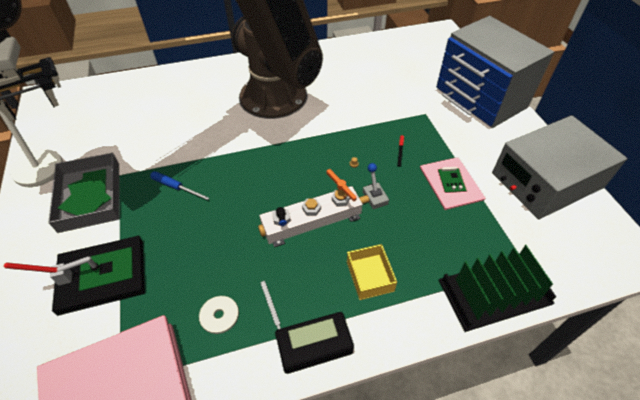

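View pics/side0.png

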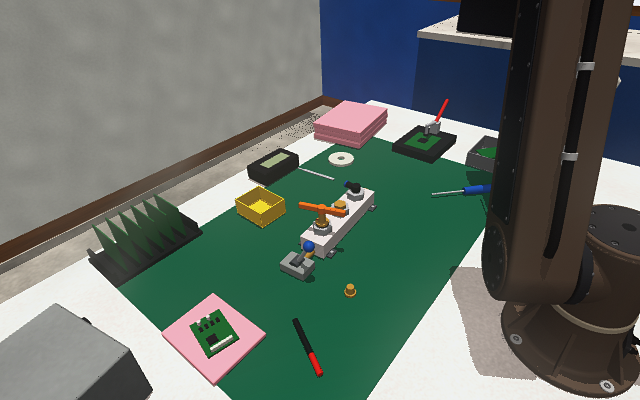

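View pics/wrist0.png

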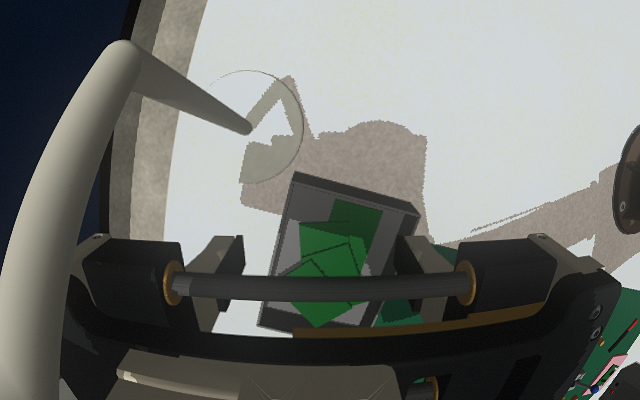

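The scene picture shows the orange bar near (342,184), the blue ball at (372,168), the elbow at (281,214) and the hex plug at (312,205). In the side picture the bar is near (323,209) and the ball near (309,246). I'll enlarge both.

```bash
python3 - <<'E'
import cv2
a=cv2.imread("pics/scene0.png")[140:250,250:410]; cv2.imwrite("pics/scene0z.png",cv2.resize(a,None,fx=5,fy=5,interpolation=cv2.INTER_CUBIC))
a=cv2.imread("pics/side0.png")[165:290,260:420]; cv2.imwrite("pics/side0z.png",cv2.resize(a,None,fx=4.8,fy=4.8,interpolation=cv2.INTER_CUBIC))
E
```

```text
(no output)
```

View pics/scene0z.png

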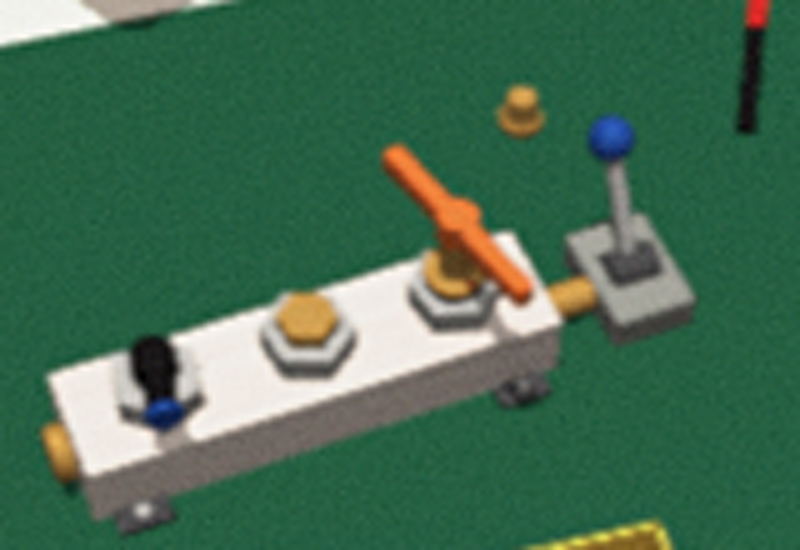

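View pics/side0z.png

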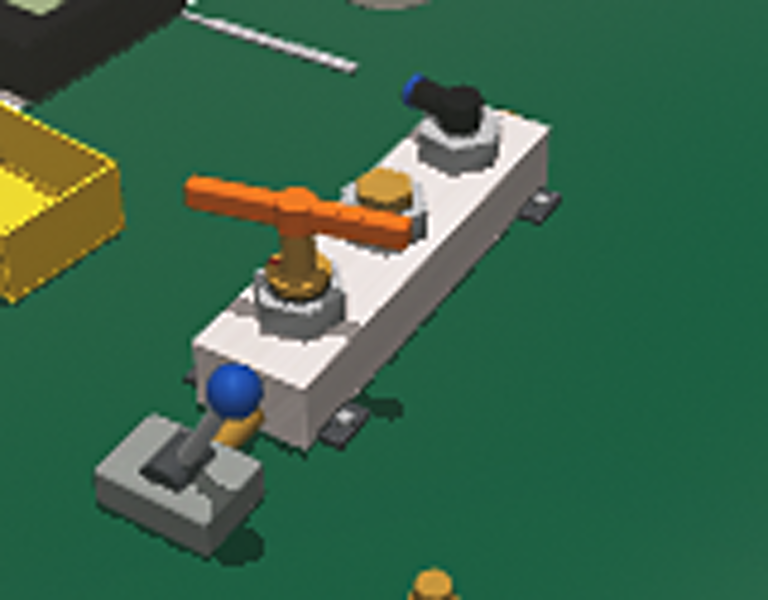

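```bash
cat > h.py <<'E'
from plant import bot
import numpy as np, cv2
from scipy.spatial.transform import Rotation as R
from scipy.optimize import least_squares
def proj(n,p):
    c=bot.get_calibration(n); q=c["view"]@np.append(p,1)
    return np.array([c["cx"]+c["fx"]*q[0]/-q[2], c["cy"]-c["fy"]*q[1]/-q[2]])
def tri(obs):
    f=lambda p: np.concatenate([proj(n,p)-u for n,u in obs])
    r=least_squares(f,[500,0,60]); return r.x,np.abs(r.fun).max()
def down(yaw): # tool z down, tool x at angle yaw in the world
    c,s=np.cos(yaw),np.sin(yaw)
    return R.from_matrix(np.array([[c,s,0],[s,-c,0],[0,0,-1]])).as_quat()
E
python3 - <<'E'
from h import *
sc=lambda u:np.array(u)/5+[250,140]-.4
si=lambda u:np.array(u)/4.8+[260,165]-.4
for k,a,b in [("hub",(458,213),(296,202)),("e+",(523,290),(192,190)),("e-",(395,158),(405,234)),("ball",(611,138),(235,391)),
  ("hex",(306,318),(385,187)),("cornR",(563,322),(197,345)),("cornL",(97,473),(400+0,400))]:
    print(k,tri([("scene",sc(a)),("side",si(b))]))
# manifold corners ray-plane z=45ish  scene
def plane(n,u,z):
    r=least_squares(lambda p:proj(n,[p[0],p[1],z])-u,[500,0]);return r.x
for n,u in [("scene",sc((48,376))),("scene",sc((97,473))),("scene",sc((563,322))),("scene",sc((513,232))),("side",si((197,345))),("side",si((306,387))),("side",si((549,127)))]:
    print(n,plane(n,u,45))
E
```

```text
hub (array([549.00811429,  73.94654214, 117.30966101]), np.float64(0.3009457218011562))
e+ (array([603.2742471 ,  91.81861327, 111.57207207]), np.float64(0.18746752998737293))
e- (array([495.61640113,  55.1174443 , 109.77336557]), np.float64(0.5545220208470596))
ball (array([501.09415742, 178.58000766,  93.21381888]), np.float64(0.4636241652353874))
hex (array([558.45027868, -12.18026532,  71.32637308]), np.float64(0.4271918869845308))
cornR (array([577.95627143, 125.52261698,  42.50111944]), np.float64(0.931602848847092))
cornL (array([ 543.55428429,  -92.3846072 , -109.11639292]), np.float64(16.4507450565942))
scene [ 538.54644501 -148.25016607]
scene [ 606.50975489 -136.14259892]
scene [581.64983436 126.71321582]
scene [513.41494644 121.22743079]
side [574.88506488 125.48955956]
side [510.17277036 116.25266038]
side [ 536.98266882 -149.44597336]
```

```bash
python3 - <<'E'
from h import *
for phi in (1.08,):
  for k in range(-3,4):
    psi=phi+np.pi/2+k*np.pi/2
    q=bot.solve_ik([549,73.5,100],down(psi)); print(round(psi,2), None if q is None else np.round(q,3))
print(bot.solve_ik([549,73.5,200],down(2.65)))
print(R.from_quat(bot.read_state()["eef_rot"]).as_matrix())
E
```

```text
-2.06 [ 0.487  0.279 -0.423  0.    -0.869 -0.977]
-0.49 [ 0.487  0.279 -0.423  0.    -0.869  0.593]
1.08 [ 0.487  0.279 -0.423  0.    -0.869  2.164]
2.65 [ 0.487  0.279 -0.423  0.    -0.869 -2.548]
4.22 [ 0.487  0.279 -0.423  0.    -0.869 -0.977]
5.79 [ 0.487  0.279 -0.423  0.    -0.869  0.593]
7.36 [ 0.487  0.279 -0.423  0.    -0.869  2.164]
[ 0.48668379  0.17995116 -0.29655939  0.         -1.09428578 -2.54907277]
[[-9.64117846e-01 -2.65474252e-01 -4.48214254e-04]
 [-2.65474607e-01  9.64117089e-01  1.21290598e-03]
 [ 1.10135714e-04  1.28837381e-03 -9.99999164e-01]]
```

```bash
python3 - <<'E'
from h import *
bot.move_ptp([549,73.5,190],down(-0.49))
s=bot.read_state(); print(s["t"],s["joint_pos"],s["tcp_pos"],s["contact_force"],s["moment"])
np.savez("w1.npz",p=s["tcp_pos"],q=s["eef_rot"])
cv2.imwrite("pics/wrist1.png",bot.camera("wrist")[:,:,::-1])
E
```

```text
3.0167 [ 4.85596111e-01  1.88169525e-01 -3.10565893e-01  5.00302300e-05
 -1.07210740e+00  5.93973076e-01] [549.10533393  72.89761172 190.00114913] [0.55533682 0.4098386  0.33281854] [-0.00621431  0.18398359 -0.05394375]
```

View pics/wrist1.png

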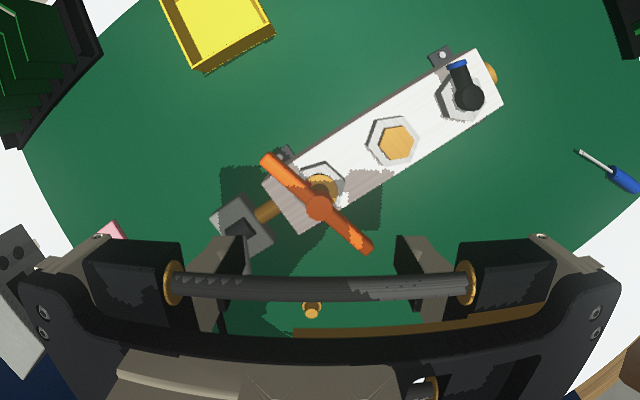

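The wrist picture shows the orange bar clearly: hub at about (318,207), ends at (264,157) and (369,250). The fingers are not over the bar. Next I'll turn these pixels into world positions.

```bash
cat >> h.py <<'E'
def wray(u,p,q):
    c=bot.get_calibration("wrist"); d=np.array([u[0]-c["cx"],u[1]-c["cy"]]); r=np.hypot(*d); th=r/c["fx"]
    v=np.array([np.sin(th)*d[0]/r, -np.sin(th)*d[1]/r, -np.cos(th)]); T=c["T_tool_cam"]; Rm=R.from_quat(q).as_matrix()
    return p+Rm@T[:3,3], Rm@(T[:3,:3]@v)
def wpl(u,p,q,z):
    o,d=wray(u,p,q); return o+d*(z-o[2])/d[2]
E
python3 - <<'E'
from h import *
w=np.load("w1.npz"); p,q=w["p"],w["q"]
a=cv2.imread("pics/wrist1.png"); hsv=cv2.cvtColor(a,cv2.COLOR_BGR2HSV)
m=cv2.inRange(hsv,(4,190,120),(13,255,255)); m[:,:200]=0;m[:140]=0;m[265:]=0;m[:,400:]=0
n,l,st,ce=cv2.connectedComponentsWithStats(m); i=1+st[1:,4].argmax(); print(st[i],ce[i],cv2.minAreaRect(np.argwhere(l==i)[:,::-1].astype(np.float32)))
for u in [(318,207),(264.5,158.5),(368,249),ce[i]]: print(u,wpl(u,p,q,118),wpl(u,p,q,110))
# ball of lever etc by scene colour
E
```

```text
[344 225  29  30 225] [360.19555556 243.47555556] ((357.38275146484375, 240.50686645507812), (33.13514709472656, 12.70595932006836), 41.633541107177734)
(318, 207) [551.69583196  74.54671713 118.        ] [549.25009117  75.88805887 110.        ]
(264.5, 158.5) [605.11821383  92.03989755 118.        ] [604.53269275  93.99036898 110.        ]
(368, 249) [499.1088953   55.30721534 118.        ] [494.83202582  55.97861876 110.        ]
[360.19555556 243.47555556] [507.00200481  58.90092722 118.        ] [502.99998114  59.69746721 110.        ]
```

```bash
cat >> h.py <<'E'
AX=np.array([550.3,74.0])
def rd(n=8,dt=0.02):
    F=[];M=[]
    for _ in range(n):
        s=bot.read_state(); F.append(s["contact_force"]); M.append(s["moment"]); bot.pause(dt)
    return np.mean(F,0),np.mean(M,0),np.std(M,0)[2],s
def rot(dq):
    j=np.array(bot.read_state()["joint_pos"]); 
    j=np.array(J0()) ; 
def show(tag,base=None):
    F,M,sd,s=rd()
    if base is not None: F=F-base[0];M=M-base[1]
    r=AX-s["tcp_pos"][:2]; mz=M[2]-(r[0]*F[1]-r[1]*F[0])/1000
    print(tag,"t%.2f q6 %.3f F %s Mz %.3f(sd%.3f) Mzaxis %.3f tcp %s"%(s["t"],s["joint_pos"][5],np.round(F,2),M[2],sd,mz,np.round(s["tcp_pos"],1)),flush=True)
    return F,M
E
python3 - <<'E'
from h import *
bot.line_to([550.3,74.0,100],velocity=80,ori=down(-0.49))
F,M=show("base")
q=bot.solve_ik([550.3,74,100],down(-0.49)); print(q)
for d in (0.25,):
    q2=q.copy(); q2[5]=q[5]-d; bot.move_joints(q2); F2,M2=show("d%.2f"%d)
F=(F+F2)/2;M=(M+M2)/2
np.savez("base.npz",q=q,F=F,M=M)
for d in (0.5,0.7,0.9):
    q2=q.copy(); q2[5]=q[5]-d; bot.move_joints(q2); show("d%.2f"%d,(F,M))
cv2.imwrite("pics/side1.png",cv2.resize(bot.camera("side")[165:290,260:420,::-1],None,fx=4.8,fy=4.8))
cv2.imwrite("pics/wrist2.png",bot.camera("wrist")[:,:,::-1])
E
```

```text
base t4.46 q6 0.594 F [0.01 0.08 0.26] Mz -0.018(sd0.032) Mzaxis -0.018 tcp [550.6  74.1 100.5]
[ 0.48636508  0.2806492  -0.4198094   0.         -0.87033773  0.59443125]
d0.25 t4.94 q6 0.348 F [ 0.14  0.16 -0.17] Mz 0.022(sd0.022) Mzaxis 0.022 tcp [550.4  74.  100.1]
d0.50 t5.42 q6 0.099 F [-0.11  0.23  0.24] Mz 0.009(sd0.027) Mzaxis 0.009 tcp [550.3  74.1 100. ]
d0.70 t5.87 q6 -0.101 F [-0.24 -0.32 -0.14] Mz 0.006(sd0.047) Mzaxis 0.006 tcp [550.3  74.1 100. ]
d0.90 t6.31 q6 -0.301 F [-0.17 -0.19  0.03] Mz -0.004(sd0.014) Mzaxis -0.004 tcp [550.3  74.1 100. ]
```

View pics/side1.png

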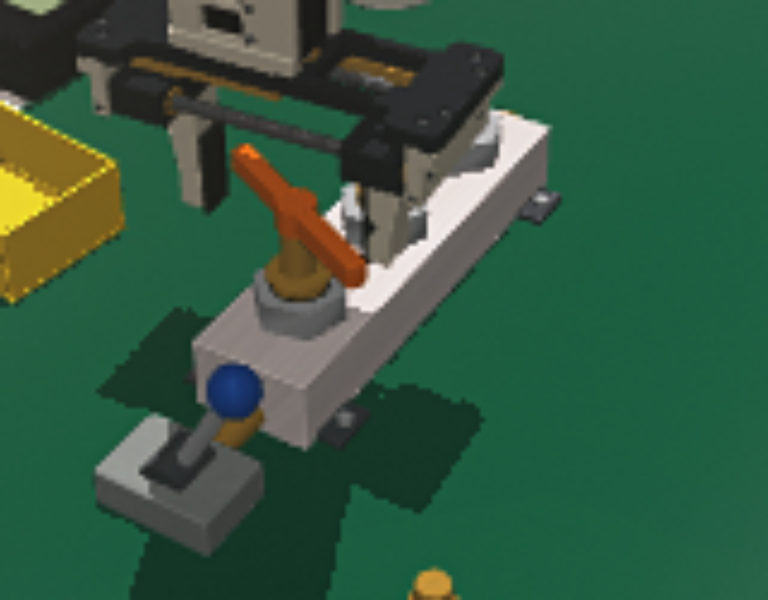

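View pics/wrist2.png

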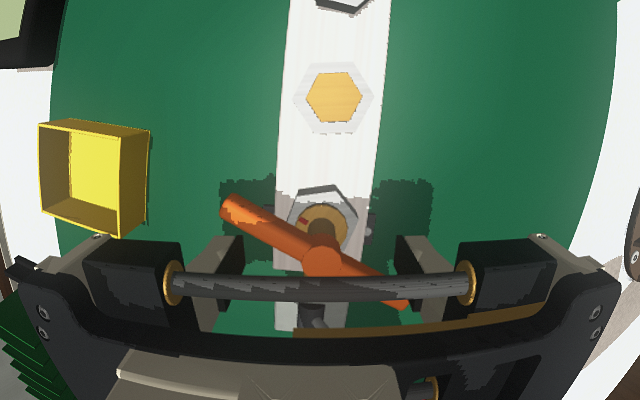

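The bar is turning with the fingers. The side view shows it rotated clockwise, and the torque is still about 0. I'll carry on in small steps with torque stops.

```bash
python3 - <<'E'
from h import *
b=np.load("base.npz"); q=b["q"]; base=(b["F"],b["M"])
s=bot.read_state(); c=wpl((325,258),s["tcp_pos"],s["eef_rot"],116); e=wpl((229,205),s["tcp_pos"],s["eef_rot"],114);print(c,e,np.arctan2(*(e-c)[1::-1]))
d=0.9
while d<3.55:
    d+=0.2
    q2=q.copy(); q2[5]=q[5]-d; bot.move_joints(q2); F,M=show("d%.2f"%d,base)
    if M[2]>0.07 or np.hypot(*F[:2])>2.5: break
E
```

```text
[548.833149    71.02691384 116.        ] [601.74733615  52.10254075 114.        ] -0.3434671753429346
d1.10 t6.85 q6 -0.501 F [-0.2  -0.25  0.06] Mz -0.023(sd0.024) Mzaxis -0.023 tcp [550.3  74.1 100. ]
d1.30 t7.29 q6 -0.701 F [-0.01 -0.2  -0.05] Mz -0.005(sd0.040) Mzaxis -0.005 tcp [550.4  74.1 100.1]
d1.50 t7.73 q6 -0.901 F [-0.17 -0.45 -0.01] Mz 0.008(sd0.038) Mzaxis 0.008 tcp [550.4  74.1 100. ]
d1.70 t8.18 q6 -1.101 F [0.1  0.11 0.09] Mz 0.001(sd0.037) Mzaxis 0.001 tcp [550.5  74.2 100.1]
d1.90 t8.62 q6 -1.301 F [ 0.18 -0.5   0.19] Mz -0.017(sd0.018) Mzaxis -0.017 tcp [550.4  74.1 100. ]
d2.10 t9.06 q6 -1.501 F [-0.11  0.08 -0.12] Mz -0.000(sd0.016) Mzaxis 0.000 tcp [550.5  74.1 100.1]
d2.30 t9.50 q6 -1.701 F [-0.31 -0.02 -0.  ] Mz -0.010(sd0.020) Mzaxis -0.010 tcp [550.4  74.  100. ]
d2.50 t9.94 q6 -1.901 F [ 0.27 -0.5  -0.14] Mz -0.007(sd0.033) Mzaxis -0.008 tcp [550.4  74.  100.1]
d2.70 t10.38 q6 -2.101 F [ 0.21 -0.12 -0.08] Mz -0.008(sd0.019) Mzaxis -0.008 tcp [550.3  74.  100. ]
d2.90 t10.82 q6 -2.301 F [ 0.04 -0.13 -0.16] Mz 0.001(sd0.025) Mzaxis 0.001 tcp [550.3  74.  100. ]
d3.10 t11.27 q6 -2.501 F [ 0.08 -0.47 -0.22] Mz 0.011(sd0.041) Mzaxis 0.011 tcp [550.3  74.  100. ]
d3.30 t11.71 q6 -2.701 F [ 0.37 -0.48 -0.76] Mz 0.013(sd0.023) Mzaxis 0.013 tcp [550.3  74.  100. ]
d3.50 t12.15 q6 -2.901 F [ 2.45 -3.   -1.9 ] Mz 0.184(sd0.031) Mzaxis 0.184 tcp [550.4  73.9 100. ]
```

```bash
python3 - <<'E'
from h import *
b=np.load("base.npz"); q=b["q"]; base=(b["F"],b["M"])
bot.pause(0.5); show("held",base); bot.pause(0.7); show("held",base)
cv2.imwrite("pics/side2.png",cv2.resize(bot.camera("side")[165:290,260:420,::-1],None,fx=4.8,fy=4.8))
cv2.imwrite("pics/wrist3.png",bot.camera("wrist")[:,:,::-1])
E
```

```text
held t12.78 q6 -2.905 F [ 2.87 -3.21 -2.12] Mz 0.201(sd0.036) Mzaxis 0.201 tcp [550.4  74.  100. ]
held t13.62 q6 -2.906 F [ 3.12 -3.18 -2.04] Mz 0.196(sd0.029) Mzaxis 0.196 tcp [550.3  74.  100. ]
```

View pics/side2.png

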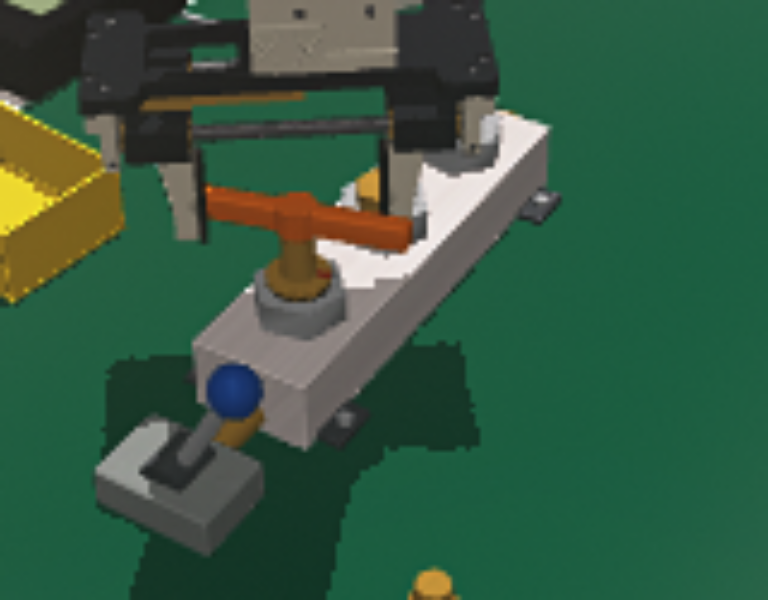

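View pics/wrist3.png

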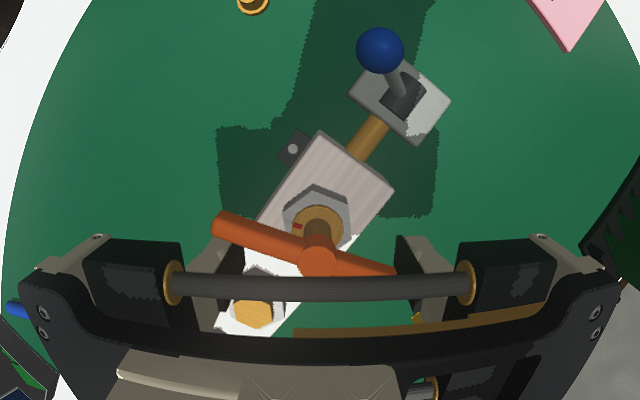

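Torque builds to a steady 0.20 N m with about 4.4 N on one finger. The ball and bystanders haven't moved. J6 is near its limit, so I'll back off, lift, turn half a turn and re-engage.

```bash
python3 - <<'E'
from h import *
b=np.load("base.npz"); q=b["q"]; base=(b["F"],b["M"])
def go(a,d): x=a.copy(); x[5]=q[5]-d; bot.move_joints(x)
go(q,3.0); show("backed",base)
up=bot.solve_ik([550.3,74,145],down(-0.49))
go(up,3.0); go(up,3.0-np.pi); go(q,3.0-np.pi); F,M=show("lowered"); 
np.savez("base2.npz",F=F,M=M); base=(F,M)
for d in (3.2,3.35,3.45,3.5,3.55):
    go(q,d-np.pi); F,M=show("d%.2f"%d,base)
    if M[2]>0.3:break
E
```

```text
backed t14.40 q6 -2.408 F [ 0.1  -0.23 -0.05] Mz -0.002(sd0.016) Mzaxis -0.001 tcp [550.1  74.1 100. ]
lowered t17.78 q6 0.736 F [0.12 0.07 0.39] Mz -0.015(sd0.026) Mzaxis -0.015 tcp [551.2  74.2 101.4]
d3.20 t18.23 q6 0.540 F [-0.1  -0.04 -0.22] Mz 0.015(sd0.031) Mzaxis 0.015 tcp [550.7  74.1 100.7]
d3.35 t18.62 q6 0.390 F [-0.06 -0.3  -0.46] Mz -0.007(sd0.023) Mzaxis -0.007 tcp [550.3  74.  100. ]
d3.45 t19.01 q6 0.290 F [ 0.79 -1.21 -0.77] Mz 0.114(sd0.030) Mzaxis 0.114 tcp [550.4  73.9 100. ]
d3.50 t19.39 q6 0.238 F [ 2.19 -3.28 -0.86] Mz 0.189(sd0.036) Mzaxis 0.189 tcp [550.5  73.9 100.1]
d3.55 t19.77 q6 0.187 F [ 2.92 -4.25 -1.17] Mz 0.322(sd0.029) Mzaxis 0.322 tcp [550.5  73.8 100.1]
```

```bash
python3 - <<'E'
from h import *
b=np.load("base2.npz"); base=(b["F"],b["M"])
for i in range(3): bot.pause(0.4); show("held",base)
cv2.imwrite("pics/side3.png",cv2.resize(bot.camera("side")[165:290,260:420,::-1],None,fx=4.8,fy=4.8))
cv2.imwrite("pics/wrist4.png",bot.camera("wrist")[:,:,::-1])
E
```

```text
held t20.31 q6 0.187 F [ 3.   -4.55 -1.06] Mz 0.320(sd0.029) Mzaxis 0.319 tcp [550.5  73.8 100.1]
held t20.84 q6 0.187 F [ 2.86 -4.47 -1.38] Mz 0.309(sd0.034) Mzaxis 0.308 tcp [550.5  73.8 100.1]
held t21.38 q6 0.187 F [ 3.39 -4.28 -0.86] Mz 0.311(sd0.023) Mzaxis 0.311 tcp [550.5  73.8 100.1]
```

View pics/side3.png

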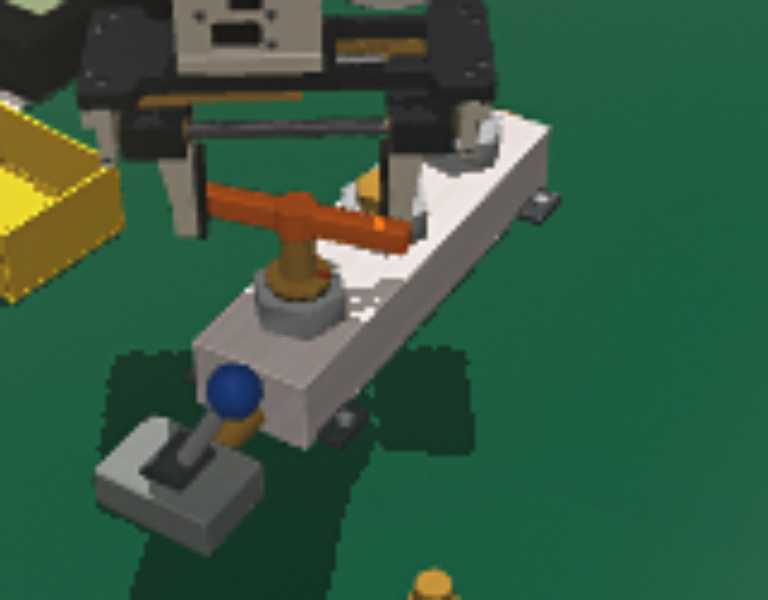

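View pics/wrist4.png

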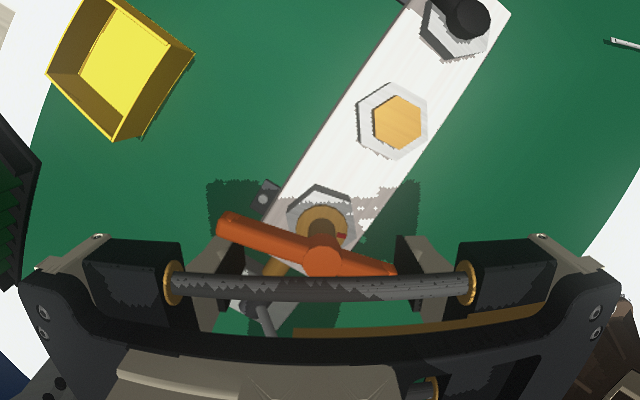

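The red index mark on the plug's collar (side view ~(324,271)) hasn't visibly moved since the last pass. The rise from 0.19 to 0.31 may therefore be mostly wind-up of the sprung bar. I'll go on in fine steps and watch the torque slope.

```bash
python3 - <<'E'
from h import *
b=np.load("base.npz"); q=b["q"]
b=np.load("base2.npz"); base=(b["F"],b["M"])
def go(a,d): x=a.copy(); x[5]=q[5]-d; bot.move_joints(x)
for d in (3.58,3.61):
    go(q,d-np.pi); F,M=show("d%.2f"%d,base)
    F,M=show("again",base)
    if M[2]>0.40:break
E
```

```text
d3.58 t21.86 q6 0.157 F [ 3.49 -4.32 -1.11] Mz 0.380(sd0.020) Mzaxis 0.380 tcp [550.5  73.7 100.1]
again t21.99 q6 0.157 F [ 3.17 -4.4  -1.41] Mz 0.374(sd0.019) Mzaxis 0.374 tcp [550.5  73.7 100.1]
d3.61 t22.38 q6 0.127 F [ 3.4  -4.86 -1.39] Mz 0.342(sd0.026) Mzaxis 0.342 tcp [550.6  73.7 100.1]
again t22.51 q6 0.127 F [ 3.28 -4.44 -1.63] Mz 0.371(sd0.022) Mzaxis 0.371 tcp [550.5  73.7 100.1]
```

```bash
python3 - <<'E'
from h import *
b=np.load("base.npz"); q=b["q"]
b=np.load("base2.npz"); base=(b["F"],b["M"])
def go(a,d): x=a.copy(); x[5]=q[5]-d; bot.move_joints(x)
for d in (3.65,3.69,3.73):
    go(q,d-np.pi); F,M=show("d%.2f"%d,base)
    F,M=show("again",base)
    if M[2]>0.42:break
cv2.imwrite("pics/side4.png",cv2.resize(bot.camera("side")[165:290,260:420,::-1],None,fx=4.8,fy=4.8))
E
```

```text
d3.65 t22.89 q6 0.087 F [ 3.27 -5.03 -1.28] Mz 0.389(sd0.025) Mzaxis 0.389 tcp [550.6  73.7 100.1]
again t23.02 q6 0.088 F [ 3.5  -4.99 -1.46] Mz 0.392(sd0.027) Mzaxis 0.393 tcp [550.5  73.6 100. ]
d3.69 t23.41 q6 0.047 F [ 3.39 -5.1  -1.41] Mz 0.411(sd0.027) Mzaxis 0.411 tcp [550.6  73.6 100. ]
again t23.54 q6 0.047 F [ 3.69 -5.16 -1.64] Mz 0.410(sd0.023) Mzaxis 0.410 tcp [550.5  73.6 100. ]
d3.73 t23.93 q6 0.008 F [ 3.66 -5.48 -2.1 ] Mz 0.444(sd0.026) Mzaxis 0.443 tcp [550.6  73.6 100. ]
again t24.06 q6 0.008 F [ 3.3  -5.61 -1.9 ] Mz 0.428(sd0.028) Mzaxis 0.428 tcp [550.5  73.6 100. ]
```

View pics/side4.png

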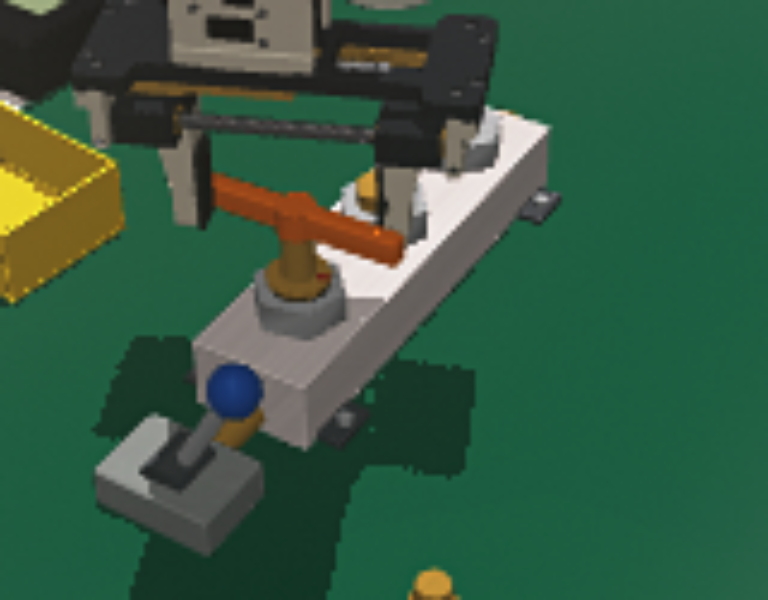

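The slope is now about 0.6 N m/rad, so the plug is slipping on the taper. The reading is 0.43 N m just after motion, and dividing by 1.4 gives about 0.31 N m held. Either reading is inside the snug band, so I'll stop here, back off and take the lever.

```bash
python3 - <<'E'
from h import *
b=np.load("base.npz"); q=b["q"]
def go(a,d): x=a.copy(); x[5]=q[5]-d; bot.move_joints(x)
F,M=show("held"); 
go(q,3.3-np.pi); show("backed off")
s=bot.read_state(); p=s["tcp_pos"].copy(); p[2]=200; bot.line_to(p,velocity=200)
bot.move_gripper(0,20)
bot.move_ptp([456,175,200],down(0.095))
s=bot.read_state(); print(s["t"],s["joint_pos"],s["width"])
np.savez("w2.npz",p=s["tcp_pos"],q=s["eef_rot"])
cv2.imwrite("pics/wrist5.png",bot.camera("wrist")[:,:,::-1])
cv2.imwrite("pics/side5.png",cv2.resize(bot.camera("side")[165:290,260:420,::-1],None,fx=4.8,fy=4.8))
E
```

```text
held t24.24 q6 0.008 F [ 3.83 -5.07 -1.55] Mz 0.421(sd0.037) Mzaxis 0.421 tcp [550.6  73.6 100. ]
backed off t24.87 q6 0.434 F [-0.4   0.02  0.16] Mz -0.013(sd0.026) Mzaxis -0.013 tcp [550.2  74.2  99.9]
27.5667 [ 7.71328124e-01  6.84503026e-02 -4.27462019e-01  1.51044092e-04
 -1.07410176e+00  8.95097210e-01] 0.5652607326909477
```

View pics/wrist5.png

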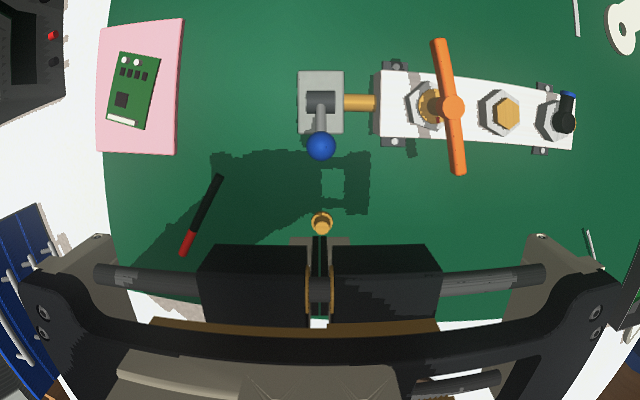

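View pics/side5.png

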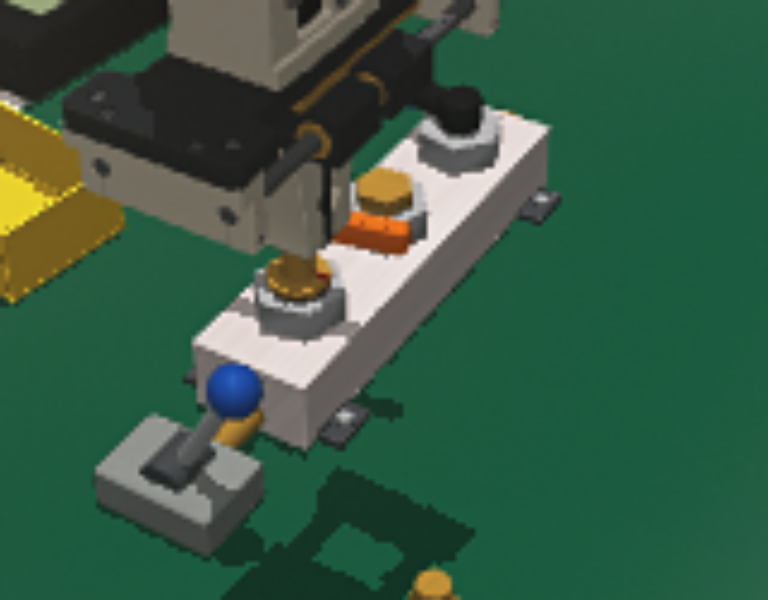

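The wrist picture shows the ball at (321,145), in line with the closed fingers, and the lever untouched. The plug bar is standing free at (450,105). Now I'll lower and push the lever.

```bash
python3 - <<'E'
from h import *
u=np.array([np.cos(.095),np.sin(.095)]); A=np.array([538.7,183.0]); o=down(.095)
w=np.load("w2.npz"); print("ball",wpl((321,145),w["p"],w["q"],92))
def P(x,z): return np.append(A+u*x,z)
bot.line_to(P(-85,82),velocity=120,ori=o)
F0,M0=show("base")
for x in (-65,-30,-5,6,10,13,15,17,19,21):
    bot.line_to(P(x,82),velocity=80); F,M,sd,s=rd(5); f=(F-F0)[:2]@u
    print(x,"t%.2f f=%.2f"%(s["t"],f),np.round(s["tcp_pos"],1),flush=True)
    if f<-5: break
cv2.imwrite("pics/scene2.png",cv2.resize(bot.camera("scene")[140:250,250:410,::-1],None,fx=5,fy=5))
cv2.imwrite("pics/side6.png",cv2.resize(bot.camera("side")[165:290,260:420,::-1],None,fx=4.8,fy=4.8))
E
```

```text
ball [502.09803063 180.03662603  92.        ]
base t28.92 q6 0.893 F [ 0.1   0.08 -0.11] Mz -0.008(sd0.027) Mzaxis -0.026 tcp [454.5 175.3  82.7]
-65 t29.40 f=-0.54 [473.9 176.6  81.8]
-30 t30.07 f=-0.13 [508.6 180.   81.8]
-5 t30.62 f=0.21 [533.6 182.4  81.8]
6 t31.00 f=-0.41 [544.7 183.6  82. ]
10 t31.33 f=-0.46 [548.7 183.9  82. ]
13 t31.67 f=-0.47 [551.7 184.2  82. ]
15 t32.00 f=-0.68 [553.7 184.4  82. ]
17 t32.33 f=-5.55 [554.4 184.3  81.7]
```

View pics/scene2.png

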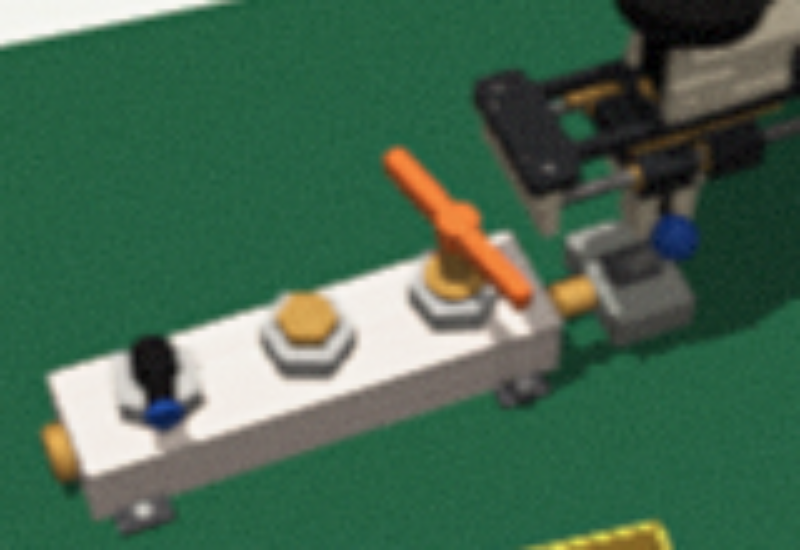

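View pics/side6.png

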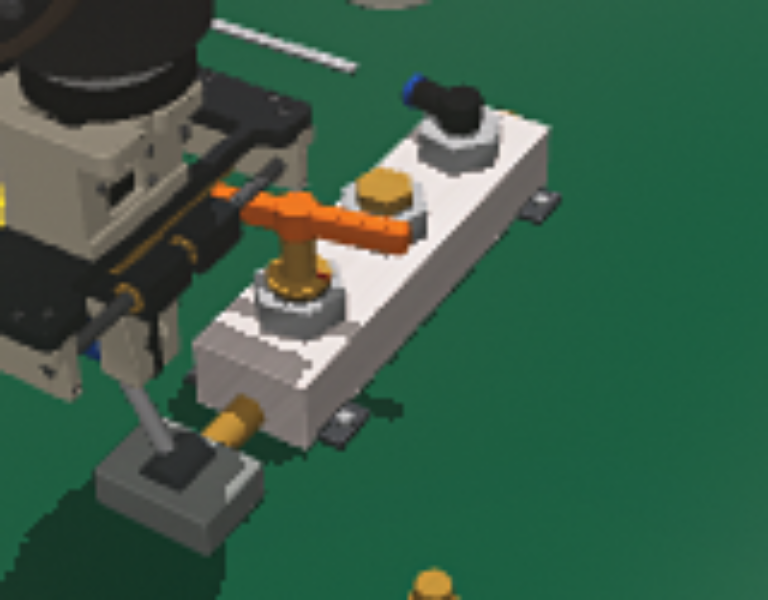

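The lever reached its stop: the force jumped to 5.5 N and the ball is now over at (675,238) in the scene crop. I'll retreat and verify.

```bash
python3 - <<'E'
from h import *
u=np.array([np.cos(.095),np.sin(.095)]); A=np.array([538.7,183.0])
def P(x,z): return np.append(A+u*x,z)
bot.line_to(P(-20,84),velocity=80); bot.line_to(P(-60,220),velocity=150); bot.move_ptp([400,-250,300],down(0.095))
s=bot.read_state(); print(s["t"],s["contact_force"])
a=bot.camera("scene")[:,:,::-1]; b=bot.camera("side")[:,:,::-1]
cv2.imwrite("pics/scene3.png",a); cv2.imwrite("pics/side7.png",cv2.resize(b[165:290,260:420],None,fx=4.8,fy=4.8))
def blue(im,box):
    h=cv2.cvtColor(im.copy(),cv2.COLOR_BGR2HSV); m=cv2.inRange(h,(105,150,60),(125,255,255)); x0,y0,x1,y1=box
    z=np.zeros_like(m); z[y0:y1,x0:x1]=m[y0:y1,x0:x1]; mm=cv2.moments(z,True); return np.array([mm["m10"],mm["m01"]])/mm["m00"],mm["m00"]
ua=blue(a,(355,150,400,205)); ub=blue(b,(262,210,330,262)); print(ua,ub)
p,e=tri([("scene",ua[0]),("side",ub[0])]); print(p,e,"lean",np.arctan2((p[:2]-A)@u,p[2]-22))
E
```

```text
35.7833 [ 0.32774222 -0.17787205 -0.42726531]
(array([384.40677966, 186.6779661 ]), 59.0) (array([281.04301075, 233.95698925]), 93.0)
[577.53953714 186.31259564  93.92970613] 0.30794458171226324 lean 0.49660229159475067
```

View pics/scene3.png

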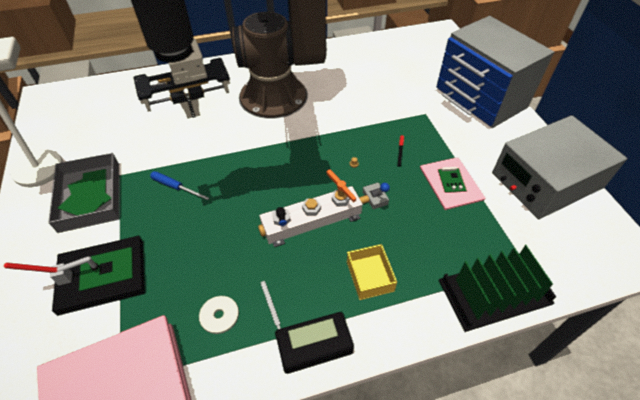

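View pics/side7.png

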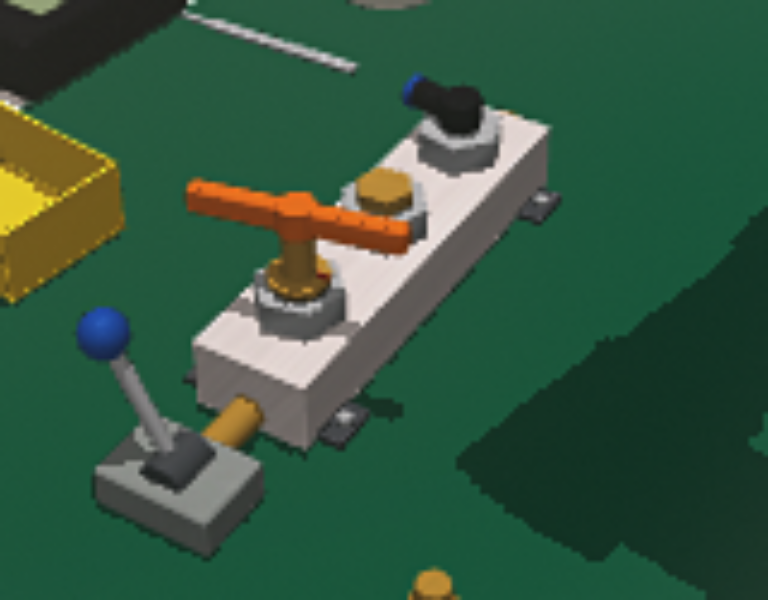

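The ball now sits at (384,187) in the scene picture, a lean of +0.497 rad, so the lever is fully open. The bar is free and the bystanders are where they were. Handing in.

```bash
python3 -c "
from plant import bot
print(bot.close_job())"
```

```text
the job is handed in; nothing more can be done
None
```

I tightened the plug until it was snug, then swung the air lever fully over and handed the job in. The robot's clock read about 36 s of the 69 s allowed. No verdict was reported.

- **Plug:** I turned the bar clockwise with the two open fingers and re-gripped once because the last joint ran near its limit. Once the plug was slipping on the taper, torque rose about 0.6 N m per rad. I stopped at 0.42–0.43 N m with the fingers still pressing. That is about 9 N at 48 mm taken directly, or about 0.31 N m (6.4 N) if it is the moving value, 1.4 times higher than held still. Both are inside the 5–10 N band.
- **Lever:** I pushed it until the force jumped to 5.5 N at the stop. After I backed away, the two fixed cameras put its lean at +0.497 rad, against 0.5 for fully open.
- **Bench:** In the last picture the loose items look where they started, and the arm stood clear, touching nothing.

**Checks that were unclear or missing:**
- **First pass:** It gave no clear point where the plug began to bite, because the free bar ran ahead of the fingers. An early 0.20 N m reading there was probably only the bar's spring winding up, so I relied on the steady slope in the second pass.
- **Seat thrust:** I had no direct measurement, so "snug" rests on the torque readings alone.

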